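Sort the ginger pounders and balance them on their drying rests

ROBOT

A 6-joint arm with a two-finger parallel gripper is mounted at the origin on the work surface. World frame = base frame: x ahead of the robot, y to its left, z up, the work surface at z = 0. Lengths are in m, angles in rad, forces in N, time in s.
With the tool pointing down it reaches from about 0.4 to 0.825 m from the base axis. Payload 7 kg.
Tool frame: the origin (TCP) lies at the very end of the fingers, on their centre line; the grasp point (between the pads) lies 19 mm behind it; z points along the fingers, y is the line along which they close (so a half turn about z gives the same grasp; the last joint's range is limited). The gripper opens to 88 mm and grips with 3 to 60 N. Pads are 19 mm wide; open, the fingers measure 130 mm over their backs; the gripper's body (78 mm by 193 mm) begins 47 mm behind the grasp point.
Start: joints at [1.424, 0.359, 0.012, 0, -1.224, -0.288], TCP at [0.284, 0.612, 0.227] pointing down, gripper open.
Joint ranges: [-3.07, 3.07], [-1.43, 2.12], [-1.02, 1.25], [-3.03, 1.67], [-3.05, -0], [-3.03, 3.03]. Speed limits (rad/s): [2.39, 2.39, 3.01, 3.14, 3.14, 3.14].

INTERFACE

Orientations are given as a unit quaternion [x, y, z, w].
In Python, from station import robot gives the robot as it stands.
- The arm moves only by the tool step_arm, never from a script. Its argument "deltas" is a list of rows, each a list of 3 entries, a list of its own where there are three numbers: the shift along the tool's x, y, z in cm, then the turn, a rotation vector about the tool's x, y, z in degrees, then the opening in per cent of the stroke, from 0 (shut) to 100 (fully open). A call has 1 to 20 rows; each row shifts and turns the commanded pose from where the row before left it, along the tool's axes as they then stand; what a row does not reach is not made up. A row lasts 1/8 s, in which the tool goes at most 62.5 mm and 10.7 degrees, less where a joint would pass 70% of its speed; a pose out of reach is approached as far as the arm can. A call is refused whole if a number of a shift passes 6.25 or a number of a turn 10.7, either way. A call with a gripper value outside its range is refused whole. The fingers move at their own pace and stop on an object; "squeeze" is the grip in N (left out, the last holds). Time passes only in rows, so rows that do not move let the fingers close. It gives the time, the measured TCP pose, the force, the opening and the grip force at its end, in the units of the state.
- robot.sense(): the state, without advancing time (a new reading comes with each control period).
- robot.snapshot(name): name is "scene" or "top"; returns a dict with "color" (384x512x3 uint8, red, green, blue), "mtx" (3x3 intrinsics, pixels), "R" (3x3) and "t" (3): a world point X has camera coordinates R X + t. Camera axes: x right, y down, z forward; pixel columns grow to the right and rows downward; lengths in m; the calibration is good to about 2 mm. A picture is of the moment at which its call begins. There is no depth.
- robot.job_done(): hands the job in; it is judged then, once.
The state is a dict: "time": time; "joint_positions": joint angles; "qvel": joint speeds; "joint_efforts": joint torques, N m; "tcp_pos": TCP position; "orientation": TCP orientation; "force": force on the tool from outside, world axes, zero at the start; "wrist_torque": the same for the moment, N m; "opening": opening from 0.0 (shut) to 1.0 (fully open); "grasp_force": force on a finger pad.
Only numpy, scipy, OpenCV 4.12 (cv2) and the standard library are available. Lean on these libraries where they do the work, as an engineer would, in place of code of your own. Each camera call takes 0.05 s, during which the arm holds its last target. There are 200 camera calls.

TASK

Sort the washed ginger pounders by the coloured cap on the end: lay each green-capped one across the two rails of the green rest and each red-capped one, which is going to the mender, across the rails of the red rest, so that every pounder lies there level, balanced on the rails and still. Their heads are unequally heavy inside, so no two balance at the same point and it cannot be seen: a small trial lift will tell. Leave the small steel bowl and the salt jar where they are.

Things in the scene. Friction and masses are not known exactly. Their poses are not given: they have to be found in the camera images.
- pounder1_mid (a point): Middle of pounder 1, green-capped, 320 mm long; x runs along it towards the head, z up. Wooden handle 22 x 22 mm from x -130 to +110 mm, grey metal head 46 x 46 mm beyond to +160, green cap 46 x 46 mm beyond to -160; handle axis 23 mm above the slab. 0.2 to 0.6 kg; the head's weight varies: the balance point lies at x -15 to +80 mm. Flat brass ring at +90 mm. May be absent.
- pounder2_mid (a point): Middle of pounder 2, red-capped, 320 mm long; x runs along it towards the head, z up. Wooden handle 22 x 22 mm from x -130 to +110 mm, grey metal head 46 x 46 mm beyond to +160, red cap 46 x 46 mm beyond to -160; handle axis 23 mm above the slab. 0.2 to 0.6 kg; the head's weight varies: the balance point lies at x -15 to +80 mm. Flat brass ring at +90 mm. May be absent.
- pounder3_mid (a point): Middle of pounder 3, green-capped, 320 mm long; x runs along it towards the head, z up. Wooden handle 22 x 22 mm from x -130 to +110 mm, grey metal head 46 x 46 mm beyond to +160, green cap 46 x 46 mm beyond to -160; handle axis 23 mm above the slab. 0.2 to 0.6 kg; the head's weight varies: the balance point lies at x -15 to +80 mm. Flat brass ring at +90 mm. May be absent.
- pounder4_mid (a point): Middle of pounder 4, red-capped, 320 mm long; x runs along it towards the head, z up. Wooden handle 22 x 22 mm from x -130 to +110 mm, grey metal head 46 x 46 mm beyond to +160, red cap 46 x 46 mm beyond to -160; handle axis 23 mm above the slab. 0.2 to 0.6 kg; the head's weight varies: the balance point lies at x -15 to +80 mm. Flat brass ring at +90 mm. May be absent.
- rest_green_top (a point): Green rest, fixed: point midway between its two rails at the height of their tops, 50 mm above the slab. Level steel rails 8 mm thick, 210 mm long run along y at x -22 and +22 mm, over a green base plate 110 x 230 mm. Pounders lie across them, along x, either way round; room for two, at y -50 and +50 mm. One whose balance point is not between the rails tips.
- rest_red_top (a point): Red rest, fixed: point midway between its two rails at the height of their tops, 50 mm above the slab. Level steel rails 8 mm thick, 210 mm long run along y at x -22 and +22 mm, over a red base plate 110 x 230 mm. Pounders lie across them, along x, either way round; room for two, at y -50 and +50 mm. One whose balance point is not between the rails tips.
- katori: Small steel bowl, 84 mm wide, 40 mm high, in front of the stove; origin at the centre of its underside. To be left alone.
- salt_jar: Glass jar with a red cap, 60 mm wide, 85 mm high, in front of the stove; origin at the centre of its underside. To be left alone.

How it is judged:
At the end, for the whole second after the job is handed in: Every pounder present rests on the rails of the rest of its cap's colour: its middle within 115 mm along and 100 mm across from the rest's centre and at rail height (3 mm below to 25 mm above the rail tops), level within about 7 degrees, and still (x of pounder1_mid in the frame of rest_green_top between -0.115 and 0.115 m and y of pounder1_mid in the frame of rest_green_top between -0.1 and 0.1 m and z of pounder1_mid in the frame of rest_green_top between -0.003 and 0.025 m and angle between pounder1_mid's own x axis and vertical between 1.45 and 1.69 rad and linear speed of each of pounder1, pounder2, pounder3, pounder4 below 0.02 m/s and x of pounder2_mid in the frame of rest_red_top between -0.115 and 0.115 m and y of pounder2_mid in the frame of rest_red_top between -0.1 and 0.1 m and z of pounder2_mid in the frame of rest_red_top between -0.003 and 0.025 m and angle between pounder2_mid's own x axis and vertical between 1.45 and 1.69 rad and x of pounder3_mid in the frame of rest_green_top between -0.115 and 0.115 m and y of pounder3_mid in the frame of rest_green_top between -0.1 and 0.1 m and z of pounder3_mid in the frame of rest_green_top between -0.003 and 0.025 m and angle between pounder3_mid's own x axis and vertical between 1.45 and 1.69 rad and x of pounder4_mid in the frame of rest_red_top between -0.115 and 0.115 m and y of pounder4_mid in the frame of rest_red_top between -0.1 and 0.1 m and z of pounder4_mid in the frame of rest_red_top between -0.003 and 0.025 m and angle between pounder4_mid's own x axis and vertical between 1.45 and 1.69 rad); the robot touches nothing.
It fails at once if the steel bowl or the jar is pushed more than 40 mm from its place (distance of any of katori, salt_jar from where it was at the start of the episode above 0.04 m).
Of pounder1, pounder2, pounder3, pounder4 only 3 to 4 are there at a start; the rules pass over those that are not, and their reading is None.
At some moment in a run one of pounder1, pounder2, pounder3, pounder4 may be knocked a few centimetres aside while the robot is not near it.
It also fails if it takes over 210 s, if anything falls off the work surface, if the arm or the gripper's body presses on something with over 40 N, if the wrist force passes 120 N, or if a joint passes its speed limit or range.

## Working session

There is one attempt and no reset: what is moved stays moved. The work goes in short steps, Python scripts to look and compute and a tool call to move; the robot and the scene stay as the last step left them, time stands still between calls to the robot, and variables do not carry over. Pictures are saved under pics/ and viewed, at most 14 in all, crops included, and the job is handed in when it is done.

Besides the shell and the picture viewer there is one more tool, called as name(argument=value, ...) on one line, values as JSON. step_arm: Moves the arm, as the interface text tells. Its arguments: {"type":"object","properties":{"deltas":{"type":"array"},"squeeze":{"type":"number"}},"required":["deltas"]}

```bash
mkdir -p pics; ls; python3 - <<'E'
from station import robot
import cv2,numpy as np
for n in("scene","top"):
    s=robot.snapshot(n); cv2.imwrite(f"pics/{n}0.png",cv2.resize(s["color"][:,:,::-1],(800,600)))
    print(n,s["mtx"].round(1).tolist(),s["R"].round(3).tolist(),s["t"].round(3).tolist(),(-s["R"].T@s["t"]).round(3))
s=robot.sense()
for k in s: print(k,np.round(s[k],3))
E
```

```text
pics
scene [[419.8, 0.0, 256.5], [0.0, 419.8, 194.5], [0.0, 0.0, 1.0]] [[0.523, 0.852, -0.002], [0.511, -0.316, -0.8], [-0.682, 0.417, -0.601]] [-0.331, -0.291, 1.648] [ 1.446 -0.496  0.756]
top [[403.9, 0.0, 261.1], [0.0, 403.9, 195.3], [0.0, 0.0, 1.0]] [[0.017, -1.0, -0.005], [-0.989, -0.016, -0.145], [0.144, 0.008, -0.989]] [-0.015, 0.636, 1.245] [ 0.449 -0.014  1.324]
time 0.1
joint_positions [ 1.424  0.359  0.011 -0.    -1.224 -0.288]
qvel [-0.    -0.001  0.002  0.001 -0.001 -0.002]
joint_efforts [-2.0000e-03 -5.8416e+01  2.9375e+01  7.0160e+00  1.0000e-02 -0.0000e+00]
tcp_pos [0.284 0.612 0.226]
orientation [ 0.976 -0.216 -0.     0.001]
force [-0.517 -0.822  0.133]
wrist_torque [ 0.042 -0.002  0.022]
grasp_force 0.0
opening 1.002
```

View pics/scene0.png

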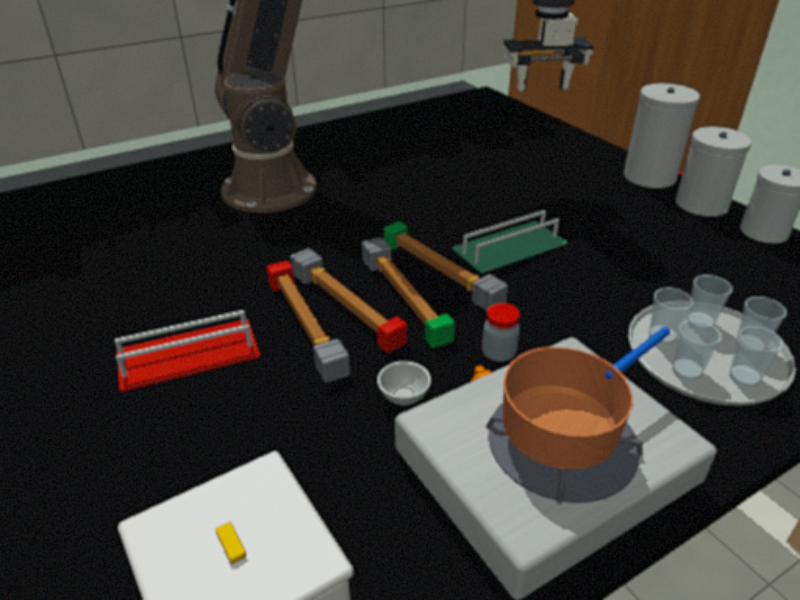

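View pics/top0.png

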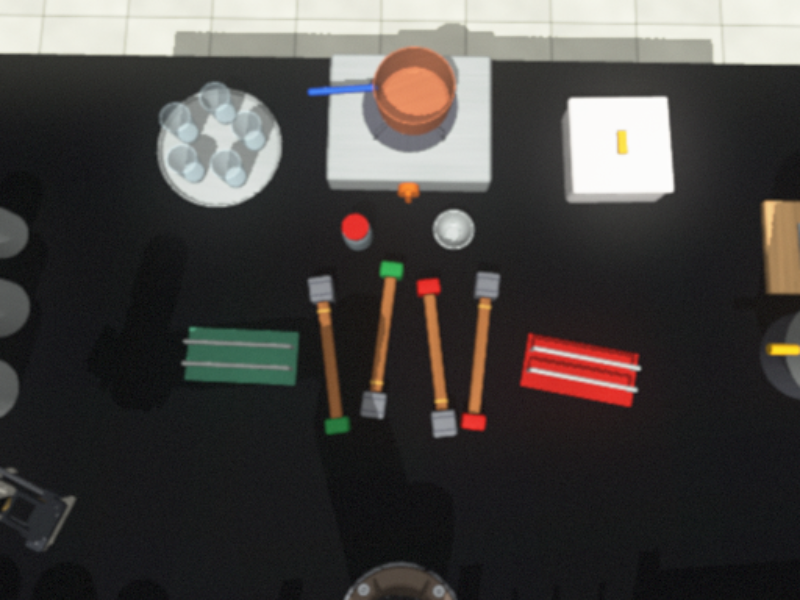

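The four pounders lie between the green rest (top view left, 242,356) and the red rest (580,370). Green caps are at (337,425) and (391,270), red caps at (429,287) and (474,422). The jar is at (356,230) and the bowl at (454,229). Next I measure from both views.

```bash
cat > h.py <<'E'
from station import robot
import cv2,numpy as np
def ray(s,uv):
    d=s["R"].T@np.linalg.inv(s["mtx"])@np.array([uv[0],uv[1],1.]); return -s["R"].T@s["t"],d/np.linalg.norm(d)
def onz(s,uv,z):
    o,d=ray(s,uv); return o+d*(z-o[2])/d[2]
def tri(s1,p1,s2,p2):
    (o1,d1),(o2,d2)=ray(s1,p1),ray(s2,p2)
    k=np.linalg.lstsq(np.c_[d1,-d2],o2-o1,rcond=None)[0]
    return (o1+k[0]*d1+o2+k[1]*d2)/2
def lineplane(s,p,dr):
    o,d1=ray(s,p); _,d2=ray(s,np.add(p,20*np.array(dr))); n=np.cross(d1,d2); return n/np.linalg.norm(n),o
def line3(s1,l1,s2,l2):   # 3D line from image lines in two views
    n1,o1=lineplane(s1,*l1); n2,o2=lineplane(s2,*l2); d=np.cross(n1,n2); d/=np.linalg.norm(d)
    p=np.linalg.lstsq(np.array([n1,n2]),[n1@o1,n2@o2],rcond=None)[0]; return p,d
def proj(s,X):
    c=s["R"]@X+s["t"]; c=s["mtx"]@c; return c[:2]/c[2]
def masks(s):
    hsv=cv2.cvtColor(s["color"],cv2.COLOR_RGB2HSV); H,S,V=[hsv[...,i].astype(int) for i in range(3)]
    return {"wood":(H>=6)&(H<=22)&(S>100)&(V>50),"red":((H<=4)|(H>=176))&(S>150)&(V>80),
            "green":(H>50)&(H<85)&(S>90)&(V>40),"grey":(S<60)&(V>70)}
def blobs(m,a=20):
    n,l,st,c=cv2.connectedComponentsWithStats(m.astype(np.uint8),connectivity=8)
    return [(st[i,4],c[i],np.argwhere(l==i)[:,::-1].astype(np.float32)) for i in range(1,n) if st[i,4]>=a]
def fit(pts):
    v=cv2.fitLine(pts,cv2.DIST_HUBER,0,.01,.01).ravel(); return v[2:],v[:2]
E
python3 - <<'E'
from h import *
for n in("scene","top"):
    s=robot.snapshot(n); m=masks(s)
    for k in m:
        for a,c,p in blobs(m[k],15):
            if c[1]>110 or n=="scene":
              r=cv2.minAreaRect(p); print(n,k,a,c.round(1),np.round(r[1],0),round(r[2]),onz(s,c,.04)[:2].round(3) if n=="top" else "")
E
```

```text
scene wood 363 [336.6  13.2] [15. 26.] 6 
scene wood 9749 [417.8  39.6] [149. 123.] 18 
scene wood 104 [345.   33.7] [ 5. 27.] 90 
scene wood 535 [280.2 166.9] [58. 11.] 30 
scene wood 486 [259.4 184.7] [53. 10.] 51 
scene wood 598 [222.2 190.4] [59. 12.] 39 
scene wood 493 [192.9 198. ] [52. 11.] 57 
scene wood 5183 [361.  259.9] [83. 76.] 8 
scene wood 84 [306.8 237.7] [ 8. 14.] 67 
scene wood 60 [508.8 343.4] [17.  6.] 90 
scene red 175 [177.9 173.9] [17. 15.] 81 
scene red 282 [321.6 201.4] [15. 21.] 90 
scene red 310 [250.8 213.4] [22. 17.] 90 
scene red 276 [115.6 214.7] [ 4. 77.] 77 
scene red 1674 [119.1 229.9] [20. 93.] 76 
scene green 167 [251.7 149. ] [15. 17.] 45 
scene green 1050 [326.  158.1] [22. 71.] 72 
scene green 337 [281.2 211.2] [22. 18.] 90 
scene grey 14196 [67.1 49.8] [114. 151.] 90 
scene grey 8911 [253.8  31.6] [ 73. 154.] 84 
scene grey 6674 [483.5  91.9] [154.  78.] 90 
scene grey 49 [353.3   5.8] [17.  3.] 4 
scene grey 372 [357.4  19.3] [21. 25.] 90 
scene grey 35 [375.2  35.3] [8. 5.] 90 
scene grey 82 [362.7  46.6] [ 6. 17.] 16 
scene grey 42 [157.9  5
[... 2149 characters left out ...]
op grey 154 [508.  238.3] [25.  8.] 90 [ 0.512 -0.785]
top grey 305 [  4.3 248. ] [35. 11.] 90 [0.455 0.805]
top grey 225 [150.5 233.4] [70.  3.] 3 [0.509 0.345]
top grey 163 [374.7 243. ] [71.  3.] 11 [ 0.491 -0.365]
top grey 234 [238.9 258.7] [15. 16.] 8 [0.434 0.062]
top grey 264 [283.8 270.8] [17. 16.] 84 [ 0.4   -0.079]
top grey 85 [ 11.3 306.4] [29.  7.] 24 [0.277 0.764]
top grey 74 [  3.6 313.2] [10.  9.] 90 [0.256 0.786]
top grey 96 [ 39.6 330.7] [ 7. 34.] 27 [0.206 0.669]
top grey 36 [ 24.1 347.9] [ 5. 11.] 68 [0.154 0.711]
top grey 33 [255.  361.1] [21.  2.] 0 [0.129 0.006]
top grey 322 [242.2 372.1] [16. 52.] 66 [0.096 0.044]
top grey 123 [282.  378.4] [10. 16.] 90 [ 0.08  -0.077]
```

```bash
cat >> h.py <<'E'
def pounders(st,ss):
    mt,ms=masks(st),masks(ss); out=[]
    caps=[(k,c) for k in("red","green") for a,c,p in blobs(mt[k],100) if a<400]
    heads=[c for a,c,p in blobs(mt["grey"],120) if a<400]
    sw=[(fit(p),c) for a,c,p in blobs(ms["wood"],250) if a<1200 and c[1]>120]
    for a,c,p in blobs(mt["wood"],300):
        if a>1000: continue
        L=fit(p); d=L[1]
        e=[c-d*50,c+d*50]; best=min(((np.linalg.norm(k[1]-q),i,k) for k in caps for i,q in enumerate(e)),key=lambda t:t[0])
        if best[0]>20: continue
        cap=best[2]; hq=e[1-best[1]]; hd=min(heads,key=lambda q:np.linalg.norm(q-hq))
        W=onz(st,c,.034); pj=proj(ss,W)
        l2=min(sw,key=lambda q:np.linalg.norm(q[1]-pj))
        P,D=line3(st,L,ss,l2[0]); k=(W[0]-P[0])/D[0]; z=(P+k*D)[2]
        C,Hd=onz(st,cap[1],.042),onz(st,hd,.042)
        ax=onz(st,L[0]+d*30,.034)-onz(st,L[0]-d*30,.034); ax/=np.linalg.norm(ax)
        if ax@(Hd-C)<0: ax=-ax
        mid=onz(st,L[0],.034); mid+=ax*(ax@((C+Hd)/2+.005*ax-mid))
        out.append(dict(col=cap[0],mid=mid[:2],yaw=np.degrees(np.arctan2(ax[1],ax[0])),z=z,slope=D[2]/D[0],len=np.linalg.norm(Hd-C)))
    return sorted(out,key=lambda q:-q["mid"][1])
E
python3 - <<'E'
from h import *
st,ss=robot.snapshot("top"),robot.snapshot("scene")
for p in pounders(st,ss): print({k:np.round(v,3) if k!="col" else v for k,v in p.items()})
mt,ms=masks(st),masks(ss)
rt=[(c,p) for a,c,p in blobs(mt["grey"],140) if a<240 and 215<c[1]<250 and (c[0]<180 or 350<c[0]<400)]
for name,x0,x1,sx in(("green",100,200,(300,352)),("red",350,400,(78,152))):
    r=sorted([q for q in rt if x0<q[0][0]<x1],key=lambda q:q[0][1])
    g=max((b for b in blobs(ms["grey"],200) if sx[0]<b[1][0]<sx[1] and 140<b[1][1]<225),key=lambda b:b[0])[2]
    cols=[x for x in range(*sx) if (g[:,0]==x).any()]
    env=np.array([[x,g[g[:,0]==x][:,1].min()+.5] for x in cols],np.float32)
    P,D=line3(st,fit(r[1][1]),ss,fit(env)); w=onz(st,r[1][0],.05); k=(w[1]-P[1])/D[1]
    print(name,"near rail z",(P+k*D).round(3),"slope",(D[2]/D[1]).round(3))
    # rails' centreline at .049
    for c,p in r:
        L=fit(p); a=onz(st,L[0]-30*L[1],.049); b=onz(st,L[0]+30*L[1],.049); v=b-a; print(" rail",onz(st,L[0],.049).round(4),np.degrees(np.arctan2(-v[0],-v[1])).round(2))
    a=[b for b in blobs(mt[name],1000)][0]; re=cv2.minAreaRect(a[2]); print(" plate",onz(st,re[0],.003).round(4),re[1:])
for n,s in(("jar",(226.7,144.3)),("bowl",(290,146.3))): print(n,onz(st,s,.06).round(3))
E
```

```text
{'col': 'green', 'mid': array([0.535, 0.156]), 'yaw': np.float64(8.927), 'z': np.float64(0.02), 'slope': np.float64(-0.003), 'len': np.float64(0.28)}
{'col': 'green', 'mid': array([0.568, 0.047]), 'yaw': np.float64(174.033), 'z': np.float64(0.021), 'slope': np.float64(0.011), 'len': np.float64(0.279)}
{'col': 'red', 'mid': array([ 0.533, -0.062]), 'yaw': np.float64(-173.062), 'z': np.float64(0.022), 'slope': np.float64(0.016), 'len': np.float64(0.28)}
{'col': 'red', 'mid': array([ 0.548, -0.152]), 'yaw': np.float64(-5.691), 'z': np.float64(0.023), 'slope': np.float64(0.022), 'len': np.float64(0.28)}
green near rail z [0.509 0.341 0.047] slope -0.006
 rail [0.5526 0.3407 0.049 ] 1.8
 rail [0.5087 0.3412 0.049 ] 1.85
 plate [0.5303 0.3428 0.003 ] ((72.129150390625, 35.61978530883789), 3.1221303939819336)
red near rail z [ 0.491 -0.361  0.049] slope 0.002
 rail [ 0.5336 -0.3705  0.049 ] 10.05
 rail [ 0.4907 -0.3608  0.049 ] 9.96
 plate [ 0.5123 -0.3626  0.003 ] ((74.12136840820312, 35.16951370239258), 10.840304374694824)
jar [0.798 0.109 0.06 ]
bowl [ 0.795 -0.095  0.06 ]
```

```bash
cat >> h.py <<'E'
def plan(x,y,yaw):
    s=robot.sense(); q=s["orientation"]; t=np.degrees(2*np.arctan2(q[1],q[0]))
    turn=-((yaw-t+90)%180-90); a=np.radians(t-turn); d=np.array([x,y])-s["tcp_pos"][:2]
    print("yaw now",t.round(2),"turn z",turn.round(2),"then x cm",(100*(d@[np.cos(a),np.sin(a)])).round(2),"y cm",(100*(d@[np.sin(a),-np.cos(a)])).round(2),"z now",s["tcp_pos"][2].round(4))
def grasp(p,off):
    a=np.radians(p["yaw"]); g=p["mid"]+off*np.array([np.cos(a),np.sin(a)]); plan(*g,p["yaw"]); return g
def wrench():
    s=robot.sense(); print("t",round(s["time"],2),"tcp",s["tcp_pos"].round(4),"F",s["force"].round(2),"M",s["wrist_torque"].round(3),"grip",round(s["grasp_force"],1),"open",round(s["opening"],3))
E
python3 - <<'E'
from h import *
plan(.567,.161,8.93)
E
```

```text
yaw now -24.91 turn z -33.84 then x cm 20.93 y cm 48.94 z now 0.2262
```

step_arm(deltas=[[[0,0,0],[0,0,-8.5],60],[[0,0,0],[0,0,-8.5],60],[[0,0,0],[0,0,-8.5],60],[[0,0,0],[0,0,-8.34],60],[[1.5,3.5,0],[0,0,0],60],[[2,4.7,0],[0,0,0],60],[[2,4.7,0],[0,0,0],60],[[2,4.7,0],[0,0,0],60],[[2,4.7,0],[0,0,0],60],[[2,4.7,0],[0,0,0],60],[[2,4.7,1],[0,0,0],60],[[2,4.7,2],[0,0,0],60],[[2,4.7,2],[0,0,0],60],[[2,4.7,2],[0,0,0],60],[[1.4,3.1,2],[0,0,0],60],[[0,0,2],[0,0,0],60],[[0,0,2],[0,0,0],60],[[0,0,0],[0,0,0],60],[[0,0,0],[0,0,0],60]], squeeze=30)

```text
time: 2.68
tcp_pos: [0.5671, 0.1618, 0.0973]
orientation: [0.997, 0.078, 0.0, -0.0]
force: [0.6, 0.1, 0.2]
opening: 0.599
grasp_force: 0.0
```

```bash
python3 - <<'E'
from h import *
wrench(); plan(.567,.161,8.93)
E
```

```text
t 2.67 tcp [0.5671 0.1618 0.0973] F [0.6  0.14 0.19] M [ 0.019  0.034 -0.032] grip 0.0 open 0.599
yaw now 8.95 turn z 0.02 then x cm -0.03 y cm 0.08 z now 0.0973
```

step_arm(deltas=[[[0,0.1,2],[0,0,0],60],[[0,0,2],[0,0,0],60],[[0,0,2],[0,0,0],60],[[0,0,1.5],[0,0,0],60],[[0,0,1.2],[0,0,0],60],[[0,0,0],[0,0,0],60],[[0,0,0],[0,0,0],0],[[0,0,0],[0,0,0],0],[[0,0,0],[0,0,0],0],[[0,0,0],[0,0,0],0],[[0,0,0],[0,0,0],0],[[0,0,0],[0,0,0],0]], squeeze=45)

```text
time: 4.18
tcp_pos: [0.5671, 0.1608, 0.0099]
orientation: [0.997, 0.078, 0.0, -0.0]
force: [-1.3, 0.7, 5.5]
opening: 0.249
grasp_force: 45.0
```

```bash
python3 - <<'E'
from h import *
wrench()
E
```

```text
t 4.17 tcp [0.5671 0.1608 0.0099] F [-1.34  0.74  5.45] M [ 0.488  0.501 -0.07 ] grip 45.0 open 0.249
```

step_arm(deltas=[[[0,0,-0.5],[0,0,0],0],[[0,0,-0.5],[0,0,0],0],[[0,0,-0.5],[0,0,0],0],[[0,0,-0.5],[0,0,0],0],[[0,0,0],[0,0,0],0],[[0,0,0],[0,0,0],0],[[0,0,0],[0,0,0],0],[[0,0,0],[0,0,0],0]])

```text
time: 5.18
tcp_pos: [0.5668, 0.1605, 0.0294]
orientation: [0.997, 0.078, -0.0, 0.0]
force: [-0.3, 0.1, -4.1]
opening: 0.245
grasp_force: 45.0
```

```bash
python3 - <<'E'
from h import *
for i in range(3): wrench(); robot.snapshot("top")
st,ss=robot.snapshot("top"),robot.snapshot("scene")
for p in pounders(st,ss): print({k:np.round(v,3) if k!="col" else v for k,v in p.items()})
E
```

```text
t 5.17 tcp [0.5668 0.1605 0.0294] F [-0.29  0.14 -4.08] M [-0.043  0.077  0.031] grip 45.0 open 0.245
t 5.22 tcp [0.5668 0.1605 0.0294] F [ 0.6   0.38 -3.58] M [-0.05   0.117  0.018] grip 45.0 open 0.25
t 5.28 tcp [0.5667 0.1605 0.0294] F [-0.59  1.03 -4.85] M [-0.048  0.061  0.036] grip 45.0 open 0.247
{'col': 'green', 'mid': array([0.568, 0.048]), 'yaw': np.float64(173.719), 'z': np.float64(0.02), 'slope': np.float64(0.017), 'len': np.float64(0.28)}
{'col': 'red', 'mid': array([ 0.533, -0.062]), 'yaw': np.float64(-173.029), 'z': np.float64(0.022), 'slope': np.float64(0.015), 'len': np.float64(0.279)}
{'col': 'red', 'mid': array([ 0.548, -0.152]), 'yaw': np.float64(-5.677), 'z': np.float64(0.022), 'slope': np.float64(0.023), 'len': np.float64(0.28)}
```

step_arm(deltas=[[[0,0,-1],[0,0,0],0],[[0,0,-1],[0,0,0],0],[[0,0,-1],[0,0,0],0],[[0,0,-1],[0,0,0],0],[[0,0,0],[0,0,0],0],[[0,0,0],[0,0,0],0],[[0,0,0],[0,0,0],0],[[0,0,0],[0,0,0],0]])

```text
time: 6.42
tcp_pos: [0.5667, 0.1604, 0.0692]
orientation: [0.997, 0.078, -0.0, 0.0]
force: [0.1, -1.2, -4.3]
opening: 0.247
grasp_force: 45.0
```

```bash
cat >> h.py <<'E'
def avg(yaw,n=8):   # yaw of the handle towards the head
    F=[];M=[]
    for i in range(n):
        s=robot.sense(); F.append(s["force"]); M.append(s["wrist_torque"]); robot.snapshot("top")
    f,m=np.mean(F,0),np.mean(M,0); sd=np.std(M,0); a=np.radians(yaw)
    lat=m@[-np.sin(a),np.cos(a),0]
    print("F",f.round(2),"M",m.round(3),"sd",sd.round(3),"lateral M",lat.round(3),"offset mm",(1000*lat/-f[2]).round(1))
E
python3 - <<'E'
from h import *
wrench(); avg(8.95)
s=robot.snapshot("scene"); cv2.imwrite("pics/lift1.png",cv2.resize(s["color"][110:260,150:370,::-1],None,fx=3,fy=3))
E
```

```text
t 6.42 tcp [0.5667 0.1604 0.0692] F [ 0.12 -1.24 -4.32] M [-0.015  0.128  0.033] grip 45.0 open 0.247
F [ 0.28 -0.09 -4.23] M [-0.071  0.079  0.022] sd [0.046 0.034 0.019] lateral M 0.089 offset mm 21.1
```

View pics/lift1.png

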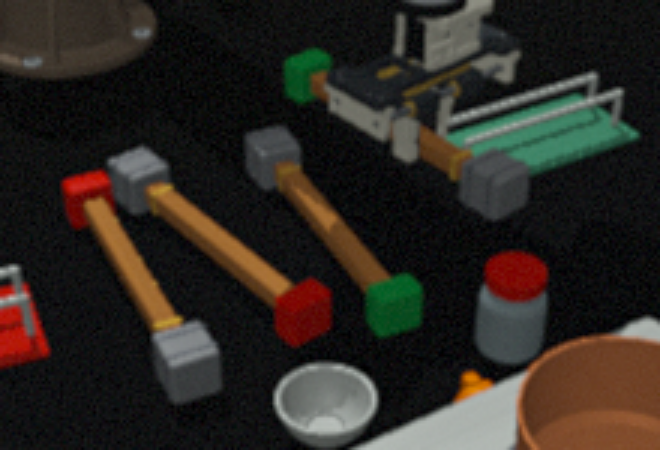

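The picture shows pounder 1 lifted and still about level, with its head at (495,183) and green cap at (307,75). Balance reads about 21 mm headward of the grip, so I regrasp there.

step_arm(deltas=[[[0,0,1.5],[0,0,0],0],[[0,0,1.5],[0,0,0],0],[[0,0,1.4],[0,0,0],0],[[0,0,0.8],[0,0,0],0],[[0,0,0.7],[0,0,0],0],[[0,0,0],[0,0,0],0],[[0,0,0],[0,0,0],60],[[0,0,0],[0,0,0],60],[[0,0,0],[0,0,0],60],[[1,0,0],[0,0,0],60],[[1.1,0,0],[0,0,0],60],[[0,0,0],[0,0,0],0],[[0,0,0],[0,0,0],0],[[0,0,0],[0,0,0],0],[[0,0,0],[0,0,0],0],[[0,0,0],[0,0,0],0],[[0,0,-1],[0,0,0],0],[[0,0,-2],[0,0,0],0],[[0,0,-2],[0,0,0],0],[[0,0,-2],[0,0,0],0]])

```text
time: 9.38
tcp_pos: [0.5872, 0.1637, 0.0813]
orientation: [0.997, 0.078, -0.0, 0.0]
force: [-0.5, 0.2, -4.2]
opening: 0.246
grasp_force: 45.0
```

step_arm(deltas=[[[0,0,-2],[0,0,0],0],[[0,0,-1],[0,0,0],0],[[0,0,0],[0,0,0],0],[[0,0,0],[0,0,0],0],[[0,0,0],[0,0,0],0],[[0,0,0],[0,0,0],0]])

```text
time: 10.12
tcp_pos: [0.5873, 0.1637, 0.1099]
orientation: [0.997, 0.078, -0.0, 0.0]
force: [-0.0, -0.6, -3.9]
opening: 0.244
grasp_force: 45.0
```

```bash
python3 - <<'E'
from h import *
wrench(); avg(8.95,10)
plan(.532,.3925,-1.8)
st,ss=robot.snapshot("top"),robot.snapshot("scene"); mt,ms=masks(st),masks(ss)
print([(k,c.round(0),a) for k in("green","grey") for a,c,p in blobs(mt[k],60) if 190<c[0]<235 and 150<c[1]<300])
print([(k,c.round(0),a) for k in("green","grey") for a,c,p in blobs(ms[k],60) if 225<c[0]<335 and 100<c[1]<230])
E
```

```text
t 10.12 tcp [0.5873 0.1637 0.1099] F [-0.05 -0.62 -3.89] M [-0.06  -0.034  0.002] grip 45.0 open 0.244
F [ 0.09 -0.09 -4.52] M [-0.048  0.003  0.   ] sd [0.034 0.023 0.018] lateral M 0.011 offset mm 2.4
yaw now 8.93 turn z 10.73 then x cm -6.28 y cm -22.68 z now 0.1106
[('green', array([212., 274.]), np.int32(206)), ('grey', array([230., 154.]), np.int32(109)), ('grey', array([192., 201.]), np.int32(433))]
[('green', array([251., 123.]), np.int32(199)), ('green', array([332., 145.]), np.int32(74)), ('green', array([301., 165.]), np.int32(173)), ('green', array([281., 211.]), np.int32(331)), ('grey', array([308., 110.]), np.int32(374)), ('grey', array([322., 121.]), np.int32(103)), ('grey', array([281., 141.]), np.int32(331)), ('grey', array([327., 145.]), np.int32(444)), ('grey', array([241., 157.]), np.int32(101)), ('grey', array([319., 218.]), np.int32(370))]
```

step_arm(deltas=[[[0,0,0],[0,0,5.4],0],[[0,0,0],[0,0,5.3],0],[[-0.8,-2.8,0],[0,0,0],0],[[-1,-3.6,0],[0,0,0],0],[[-1,-3.6,0],[0,0,0],0],[[-1,-3.6,0],[0,0,0],0],[[-1,-3.6,0],[0,0,0],0],[[-0.9,-3.3,0],[0,0,0],0],[[-0.6,-2.2,0],[0,0,0],0],[[0,0,0],[0,0,0],0],[[0,0,1.5],[0,0,0],0],[[0,0,1.5],[0,0,0],0],[[0,0,1.2],[0,0,0],0],[[0,0,0.8],[0,0,0],0],[[0,0,0],[0,0,0],0],[[0,0,0],[0,0,0],0],[[0,0,0],[0,0,0],0]])

```text
time: 12.85
tcp_pos: [0.5319, 0.393, 0.0612]
orientation: [1.0, -0.015, 0.0, -0.0]
force: [-0.1, -1.2, -4.2]
opening: 0.246
grasp_force: 45.0
```

```bash
python3 - <<'E'
from h import *
wrench(); avg(-1.8,5); plan(.532,.3925,-1.8)
E
```

```text
t 12.85 tcp [0.5319 0.393  0.0612] F [-0.06 -1.16 -4.23] M [-0.021  0.046 -0.002] grip 45.0 open 0.246
F [ 0.23 -0.06 -4.29] M [-0.045  0.005  0.002] sd [0.023 0.032 0.03 ] lateral M 0.004 offset mm 0.9
yaw now -1.77 turn z 0.03 then x cm 0.03 y cm 0.02 z now 0.0608
```

step_arm(deltas=[[[0,0,0.5],[0,0,0],0],[[0,0,0.4],[0,0,0],0],[[0,0,0.2],[0,0,0],0],[[0,0,0.1],[0,0,0],0],[[0,0,0],[0,0,0],0],[[0,0,0],[0,0,0],0]])

```text
time: 13.85
tcp_pos: [0.5318, 0.3927, 0.0486]
orientation: [1.0, -0.015, 0.0, -0.0]
force: [-0.4, 0.4, -3.8]
opening: 0.249
grasp_force: 45.0
```

step_arm(deltas=[[[0,0,0.1],[0,0,0],0],[[0,0,0.1],[0,0,0],0],[[0,0,0],[0,0,0],0]])

```text
time: 14.22
tcp_pos: [0.5318, 0.3928, 0.0484]
orientation: [1.0, -0.015, 0.0, -0.0]
force: [-5.1, -3.1, 9.5]
opening: 0.242
grasp_force: 45.0
```

Contact. Release, back off, and head for pounder 2.

step_arm(deltas=[[[0,0,-0.1],[0,0,0],0],[[0,0,0],[0,0,0],10],[[0,0,0],[0,0,0],20],[[0,0,0],[0,0,0],30],[[0,0,0],[0,0,0],40],[[0,0,0],[0,0,0],55],[[0,0,0],[0,0,0],55],[[0,0,-2],[0,0,0],55],[[0,0,-3],[0,0,0],55],[[0,0,-3],[0,0,0],55],[[0,0,-3],[0,0,0],55],[[0,3,0],[0,0,0],55],[[0,5,0],[0,0,0],55],[[0,5,0],[0,0,0],55],[[0,5,0],[0,0,0],55],[[0,5,0],[0,0,0],55],[[0,0,0],[0,0,0],55],[[0,0,0],[0,0,0],55]])

```text
time: 16.48
tcp_pos: [0.5249, 0.1627, 0.1579]
orientation: [1.0, -0.016, 0.0, -0.0]
force: [0.4, 0.7, 0.3]
opening: 0.553
grasp_force: 0.0
```

```bash
python3 - <<'E'
from h import *
st,ss=robot.snapshot("top"),robot.snapshot("scene")
P=pounders(st,ss)
for p in P: print({k:np.round(v,3) if k!="col" else v for k,v in p.items()})
cv2.imwrite("pics/p1.png",cv2.resize(np.vstack([st["color"][140:300,60:320],ss["color"][90:250,180:440]])[:,:,::-1],None,fx=1.8,fy=1.8))
p=[q for q in P if q["mid"][1]<.09][0]; grasp(p,.035)
E
```

```text
{'col': 'green', 'mid': array([0.569, 0.048]), 'yaw': np.float64(173.731), 'z': np.float64(0.02), 'slope': np.float64(0.013), 'len': np.float64(0.28)}
{'col': 'red', 'mid': array([ 0.534, -0.062]), 'yaw': np.float64(-173.171), 'z': np.float64(0.021), 'slope': np.float64(0.009), 'len': np.float64(0.28)}
{'col': 'red', 'mid': array([ 0.548, -0.152]), 'yaw': np.float64(-5.662), 'z': np.float64(0.023), 'slope': np.float64(0.02), 'len': np.float64(0.28)}
yaw now -1.74 turn z 4.53 then x cm 2.12 y cm 11.03 z now 0.1576
```

View pics/p1.png

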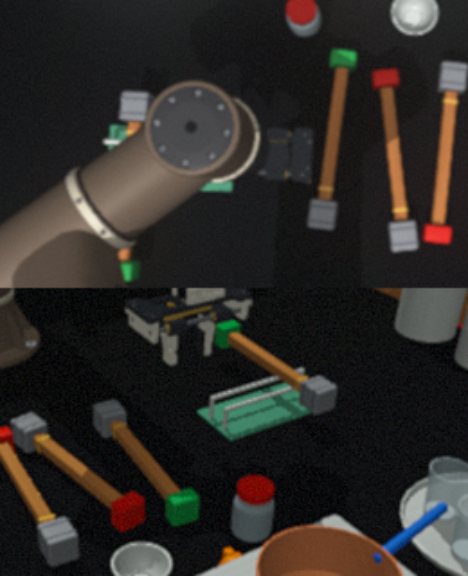

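The picture shows pounder 1 lying level across the green rails. Pounder 2 is next.

step_arm(deltas=[[[0,0,0],[0,0,4.53],55],[[0.6,3.5,0],[0,0,0],55],[[0.8,4,0],[0,0,0],55],[[0.72,3.53,1],[0,0,0],55],[[0,0,3],[0,0,0],55],[[0,0,3],[0,0,0],55],[[0,0,3],[0,0,0],55],[[0,0,2.2],[0,0,0],55],[[0,0,1.5],[0,0,0],55],[[0,0,1.05],[0,0,0],55],[[0,0,0],[0,0,0],55],[[0,0,0],[0,0,0],0],[[0,0,0],[0,0,0],0],[[0,0,0],[0,0,0],0],[[0,0,0],[0,0,0],0],[[0,0,0],[0,0,0],0]])

```text
time: 18.58
tcp_pos: [0.5339, 0.051, 0.0106]
orientation: [0.998, -0.055, 0.0, -0.0]
force: [-2.1, 1.5, 5.6]
opening: 0.249
grasp_force: 45.0
```

step_arm(deltas=[[[0,0,-0.5],[0,0,0],0],[[0,0,-0.5],[0,0,0],0],[[0,0,-1],[0,0,0],0],[[0,0,-1],[0,0,0],0],[[0,0,0],[0,0,0],0],[[0,0,0],[0,0,0],0],[[0,0,0],[0,0,0],0]])

```text
time: 19.45
tcp_pos: [0.5332, 0.0507, 0.0398]
orientation: [0.998, -0.055, -0.0, 0.0]
force: [0.4, -0.6, -4.1]
opening: 0.247
grasp_force: 45.0
```

```bash
python3 - <<'E'
from h import *
wrench(); avg(173.7,10)
E
```

```text
t 19.45 tcp [0.5332 0.0507 0.0398] F [ 0.36 -0.56 -4.14] M [-0.065 -0.174  0.008] grip 45.0 open 0.247
F [ 0.1  -0.25 -4.65] M [-0.054 -0.167  0.004] sd [0.024 0.045 0.028] lateral M 0.172 offset mm 37.0
```

step_arm(deltas=[[[0,0,1.2],[0,0,0],0],[[0,0,1],[0,0,0],0],[[0,0,0.8],[0,0,0],0],[[0,0,0],[0,0,0],0],[[0,0,0],[0,0,0],55],[[0,0,0],[0,0,0],55],[[0,0,0],[0,0,0],55],[[-1.2,0,0],[0,0,0],55],[[-1.2,0,0],[0,0,0],55],[[-1.2,0,0],[0,0,0],55],[[0,0,0],[0,0,0],0],[[0,0,0],[0,0,0],0],[[0,0,0],[0,0,0],0],[[0,0,0],[0,0,0],0],[[0,0,0],[0,0,0],0],[[0,0,-1],[0,0,0],0],[[0,0,-2],[0,0,0],0],[[0,0,-2],[0,0,0],0],[[0,0,-2.5],[0,0,0],0],[[0,0,-2.5],[0,0,0],0]])

```text
time: 22.45
tcp_pos: [0.4968, 0.0544, 0.1107]
orientation: [0.998, -0.055, -0.001, 0.0]
force: [-0.3, -0.4, -4.7]
opening: 0.248
grasp_force: 45.0
```

step_arm(deltas=[[[0,0,0],[0,0,0],0],[[0,0,0],[0,0,0],0],[[0,0,0],[0,0,0],0],[[0,0,0],[0,0,0],0]])

```text
time: 22.95
tcp_pos: [0.4972, 0.0545, 0.1092]
orientation: [0.998, -0.055, -0.001, 0.0]
force: [-0.0, -0.1, -5.0]
opening: 0.245
grasp_force: 45.0
```

```bash
python3 - <<'E'
from h import *
wrench(); avg(173.7,10); plan(.529,.2925,-1.8)
E
```

```text
t 22.95 tcp [0.4972 0.0545 0.1092] F [-0.01 -0.07 -4.98] M [-0.045  0.006  0.014] grip 45.0 open 0.245
F [ 0.17 -0.05 -4.91] M [-0.033 -0.018  0.01 ] sd [0.032 0.029 0.011] lateral M 0.022 offset mm 4.5
yaw now -6.3 turn z -4.5 then x cm 2.38 y cm -23.86 z now 0.1101
```

step_arm(deltas=[[[0,0,0],[0,0,-4.5],0],[[0.2,-2.2,0],[0,0,0],0],[[0.4,-3.6,0],[0,0,0],0],[[0.4,-3.6,0],[0,0,0],0],[[0.4,-3.6,0],[0,0,0],0],[[0.4,-3.6,0],[0,0,0],0],[[0.4,-3.6,0],[0,0,0],0],[[0.4,-3.66,0],[0,0,0],0],[[0,0,0],[0,0,0],0],[[0,0,1.5],[0,0,0],0],[[0,0,1.5],[0,0,0],0],[[0,0,1.2],[0,0,0],0],[[0,0,0.8],[0,0,0],0],[[0,0,0.5],[0,0,0],0],[[0,0,0],[0,0,0],0],[[0,0,0],[0,0,0],0]])

```text
time: 25.45
tcp_pos: [0.5315, 0.2926, 0.0555]
orientation: [1.0, -0.016, 0.0, -0.0]
force: [0.5, -0.0, -5.8]
opening: 0.25
grasp_force: 45.0
```

```bash
python3 - <<'E'
from h import *
wrench(); plan(.532,.2925,-1.8)
E
```

```text
t 25.45 tcp [0.5315 0.2926 0.0555] F [ 0.45 -0.01 -5.77] M [-0.044 -0.025  0.034] grip 45.0 open 0.25
yaw now -1.8 turn z 0.0 then x cm 0.05 y cm 0.01 z now 0.0555
```

step_arm(deltas=[[[0,0,0.4],[0,0,0],0],[[0,0,0.2],[0,0,0],0],[[0,0,0.1],[0,0,0],0],[[0,0,0],[0,0,0],0],[[0,0,0],[0,0,0],0]])

```text
time: 26.08
tcp_pos: [0.5312, 0.2924, 0.0481]
orientation: [1.0, -0.016, 0.0, -0.0]
force: [-0.6, 0.2, -3.8]
opening: 0.25
grasp_force: 45.0
```

step_arm(deltas=[[[0,0,0.1],[0,0,0],0],[[0,0,0.1],[0,0,0],0],[[0,0,0],[0,0,0],0]])

```text
time: 26.45
tcp_pos: [0.5313, 0.2925, 0.048]
orientation: [1.0, -0.015, 0.0, -0.0]
force: [-6.4, -2.5, 12.8]
opening: 0.246
grasp_force: 45.0
```

step_arm(deltas=[[[0,0,-0.1],[0,0,0],0],[[0,0,0],[0,0,0],10],[[0,0,0],[0,0,0],20],[[0,0,0],[0,0,0],30],[[0,0,0],[0,0,0],40],[[0,0,0],[0,0,0],55],[[0,0,0],[0,0,0],55],[[0,0,-2],[0,0,0],55],[[0,0,-3],[0,0,0],55],[[0,0,-3],[0,0,0],55],[[0,0,-3],[0,0,0],55],[[0,3,0],[0,0,0],55],[[0,5,0],[0,0,0],55],[[0,5,0],[0,0,0],55],[[0,5,0],[0,0,0],55],[[0,4,0],[0,0,0],55],[[0,0,0],[0,0,0],55],[[0,0,0],[0,0,0],55]])

```text
time: 28.7
tcp_pos: [0.524, 0.0719, 0.1567]
orientation: [1.0, -0.016, -0.0, 0.0]
force: [0.2, 0.6, -0.2]
opening: 0.551
grasp_force: 0.0
```

```bash
python3 - <<'E'
from h import *
st,ss=robot.snapshot("top"),robot.snapshot("scene")
cv2.imwrite("pics/p2.png",cv2.resize(np.vstack([st["color"][140:300,60:360],ss["color"][90:250,140:440]])[:,:,::-1],None,fx=1.8,fy=1.8))
P=pounders(st,ss)
for p in P: print({k:np.round(v,3) if k!="col" else v for k,v in p.items()})
p=P[-1]; grasp(p,.035)
E
```

```text
{'col': 'green', 'mid': array([0.68 , 0.296]), 'yaw': np.float64(177.722), 'z': np.float64(0.057), 'slope': np.float64(0.016), 'len': np.float64(0.175)}
{'col': 'red', 'mid': array([ 0.534, -0.062]), 'yaw': np.float64(-173.084), 'z': np.float64(0.021), 'slope': np.float64(0.009), 'len': np.float64(0.28)}
{'col': 'red', 'mid': array([ 0.548, -0.152]), 'yaw': np.float64(-5.686), 'z': np.float64(0.023), 'slope': np.float64(0.024), 'len': np.float64(0.28)}
yaw now -1.78 turn z 3.91 then x cm 8.13 y cm 22.13 z now 0.1568
```

View pics/p2.png

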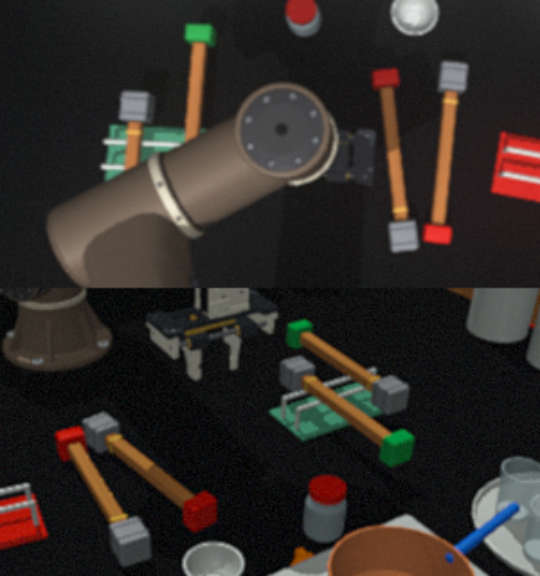

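The picture shows both green pounders level on the green rest. Pounder 4, the right-hand red one, is next.

step_arm(deltas=[[[0,0,0],[0,0,3.9],55],[[1,2.5,0],[0,0,0],55],[[1.7,4.6,0],[0,0,0],55],[[1.7,4.6,0],[0,0,0],55],[[1.7,4.6,0],[0,0,0],55],[[1.4,4.03,1],[0,0,0],55],[[0.63,1.8,3],[0,0,0],55],[[0,0,3],[0,0,0],55],[[0,0,3],[0,0,0],55],[[0,0,2.2],[0,0,0],55],[[0,0,1.5],[0,0,0],55],[[0,0,1],[0,0,0],55],[[0,0,0],[0,0,0],55],[[0,0,0],[0,0,0],0],[[0,0,0],[0,0,0],0],[[0,0,0],[0,0,0],0],[[0,0,0],[0,0,0],0],[[0,0,0],[0,0,0],0]])

```text
time: 31.05
tcp_pos: [0.5835, -0.1559, 0.0106]
orientation: [0.999, -0.05, 0.0, 0.0]
force: [-0.9, -1.1, 6.5]
opening: 0.245
grasp_force: 45.0
```

step_arm(deltas=[[[0,0,-0.5],[0,0,0],0],[[0,0,-0.5],[0,0,0],0],[[0,0,-1],[0,0,0],0],[[0,0,-1],[0,0,0],0],[[0,0,0],[0,0,0],0],[[0,0,0],[0,0,0],0],[[0,0,0],[0,0,0],0]])

```text
time: 31.92
tcp_pos: [0.5829, -0.1557, 0.0397]
orientation: [0.999, -0.05, -0.0, 0.0]
force: [-0.5, -0.3, -4.1]
opening: 0.249
grasp_force: 45.0
```

```bash
python3 - <<'E'
from h import *
wrench(); avg(-5.7,10)
E
```

```text
t 31.93 tcp [ 0.5829 -0.1557  0.0397] F [-0.49 -0.26 -4.1 ] M [-0.082  0.039  0.011] grip 45.0 open 0.249
F [-0.1  -0.2  -3.03] M [-0.038  0.004 -0.004] sd [0.035 0.033 0.021] lateral M -0.0 offset mm -0.1
```

step_arm(deltas=[[[0,0,-2],[0,0,0],0],[[0,0,-2.5],[0,0,0],0],[[0,0,-2.5],[0,0,0],0],[[0,0,0],[0,0,0],0],[[0,0,0],[0,0,0],0],[[0,0,0],[0,0,0],0]])

```text
time: 33.17
tcp_pos: [0.5824, -0.1557, 0.1088]
orientation: [0.999, -0.05, -0.001, -0.0]
force: [-0.9, 0.1, -3.9]
opening: 0.248
grasp_force: 45.0
```

```bash
python3 - <<'E'
from h import *
wrench(); avg(-5.7,10); plan(.503,-.413,-10.2)
E
```

```text
t 33.17 tcp [ 0.5824 -0.1557  0.1088] F [-0.86  0.11 -3.93] M [-0.053 -0.041 -0.019] grip 45.0 open 0.248
F [ 0.05 -0.18 -3.27] M [-0.055 -0.036  0.004] sd [0.029 0.031 0.028] lateral M -0.041 offset mm -12.6
yaw now -5.71 turn z 4.49 then x cm -3.34 y cm 26.74 z now 0.1101
```

step_arm(deltas=[[[0,0,0],[0,0,4.49],0],[[-0.3,2.74,0],[0,0,0],0],[[-0.4,4,0],[0,0,0],0],[[-0.5,4,0],[0,0,0],0],[[-0.4,4,0],[0,0,0],0],[[-0.5,4,0],[0,0,0],0],[[-0.4,4,0],[0,0,0],0],[[-0.3,4,0],[0,0,0],0],[[0,0,0],[0,0,0],0],[[0,0,1.5],[0,0,0],0],[[0,0,1.5],[0,0,0],0],[[0,0,1.2],[0,0,0],0],[[0,0,0.8],[0,0,0],0],[[0,0,0.5],[0,0,0],0],[[0,0,0],[0,0,0],0],[[0,0,0],[0,0,0],0]])

```text
time: 35.67
tcp_pos: [0.5086, -0.4142, 0.0555]
orientation: [0.996, -0.089, 0.0, 0.0]
force: [0.1, -0.9, -3.2]
opening: 0.243
grasp_force: 45.0
```

```bash
python3 - <<'E'
from h import *
wrench(); avg(-10.2,10); plan(.508,-.414,-10.2)
E
```

```text
t 35.67 tcp [ 0.5086 -0.4142  0.0555] F [ 0.12 -0.9  -3.18] M [0.002 0.002 0.01 ] grip 45.0 open 0.243
F [-0.06  0.03 -3.25] M [-0.021 -0.005 -0.006] sd [0.021 0.036 0.035] lateral M -0.008 offset mm -2.6
yaw now -10.19 turn z 0.01 then x cm -0.03 y cm 0.01 z now 0.0551
```

step_arm(deltas=[[[0,0,0.4],[0,0,0],0],[[0,0,0.2],[0,0,0],0],[[0,0,0.1],[0,0,0],0],[[0,0,0.1],[0,0,0],0],[[0,0,0],[0,0,0],0],[[0,0,0],[0,0,0],0]])

```text
time: 36.92
tcp_pos: [0.5081, -0.4139, 0.0485]
orientation: [0.996, -0.089, 0.0, 0.0]
force: [-4.7, 4.4, 8.7]
opening: 0.249
grasp_force: 45.0
```

step_arm(deltas=[[[0,0,0],[0,0,0],10],[[0,0,0],[0,0,0],20],[[0,0,0],[0,0,0],30],[[0,0,0],[0,0,0],40],[[0,0,0],[0,0,0],55],[[0,0,0],[0,0,0],55],[[0,0,-2],[0,0,0],55],[[0,0,-3],[0,0,0],55],[[0,0,-3],[0,0,0],55],[[0,0,-3],[0,0,0],55],[[0,-3,0],[0,0,0],55],[[0,-5,0],[0,0,0],55],[[0,-5,0],[0,0,0],55],[[0,-4,0],[0,0,0],55],[[0,0,0],[0,0,0],55],[[0,0,0],[0,0,0],55]])

```text
time: 38.92
tcp_pos: [0.5385, -0.2467, 0.1572]
orientation: [0.996, -0.088, 0.0, 0.0]
force: [0.9, -0.6, 0.8]
opening: 0.55
grasp_force: 0.0
```

```bash
python3 - <<'E'
from h import *
st,ss=robot.snapshot("top"),robot.snapshot("scene")
cv2.imwrite("pics/p3.png",cv2.resize(np.vstack([st["color"][140:300,120:420],ss["color"][110:270,60:360]])[:,:,::-1],None,fx=1.8,fy=1.8))
P=pounders(st,ss)
for p in P: print({k:np.round(v,3) if k!="col" else v for k,v in p.items()})
p=[q for q in P if abs(q["mid"][1]+.06)<.06][0]; grasp(p,.035)
E
```

```text
{'col': 'green', 'mid': array([0.481, 0.405]), 'yaw': np.float64(-2.361), 'z': np.float64(0.057), 'slope': np.float64(0.016), 'len': np.float64(0.288)}
{'col': 'green', 'mid': array([0.606, 0.298]), 'yaw': np.float64(178.476), 'z': np.float64(0.057), 'slope': np.float64(-0.004), 'len': np.float64(0.288)}
{'col': 'red', 'mid': array([ 0.414, -0.407]), 'yaw': np.float64(-9.815), 'z': np.float64(0.055), 'slope': np.float64(-0.021), 'len': np.float64(0.183)}Traceback (most recent call last):
  File "<stdin>", line 6, in <module>
IndexError: list index out of range
```

View pics/p3.png

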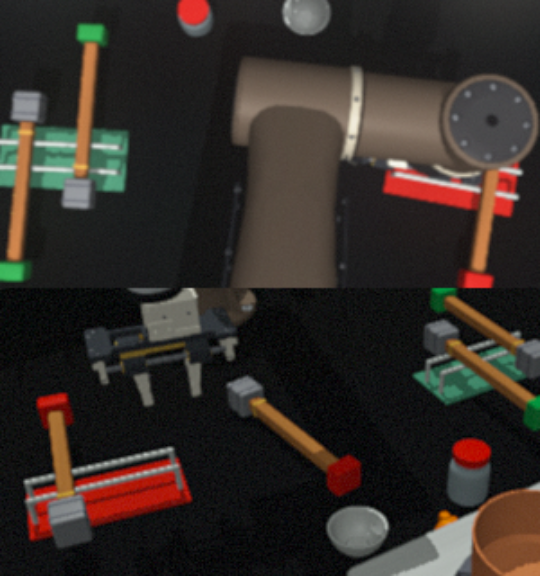

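Pounder 4 lies level on the red rest. The arm hides pounder 3 in the top view, so I compare its scene blob with the first measurement.

```bash
python3 - <<'E'
from h import *
ss=robot.snapshot("scene"); m=masks(ss)
print([(c.round(1),a) for k in("wood","red") for a,c,p in blobs(m[k],100) if 190<c[0]<270 and c[1]>150])
grasp(dict(mid=np.array([.534,-.062]),yaw=-173.1),.035)
E
```

```text
[(array([222. , 190.4]), np.int32(592)), (array([250.6, 213.6]), np.int32(302))]
yaw now -10.26 turn z -17.16 then x cm -1.68 y cm -18.47 z now 0.1569
```

Unmoved. Grasp pounder 3; its head points towards the base, which is tool −x.

step_arm(deltas=[[[0,0,0],[0,0,-8.6],55],[[0,0,0],[0,0,-8.56],55],[[-0.2,-2.5,0],[0,0,0],55],[[-0.4,-4.5,0],[0,0,0],55],[[-0.4,-4.5,0],[0,0,0],55],[[-0.4,-4.5,0],[0,0,0],55],[[-0.28,-2.47,2],[0,0,0],55],[[0,0,3],[0,0,0],55],[[0,0,3],[0,0,0],55],[[0,0,2],[0,0,0],55],[[0,0,2.2],[0,0,0],55],[[0,0,1.5],[0,0,0],55],[[0,0,1],[0,0,0],55],[[0,0,0],[0,0,0],55],[[0,0,0],[0,0,0],0],[[0,0,0],[0,0,0],0],[[0,0,0],[0,0,0],0],[[0,0,0],[0,0,0],0],[[0,0,0],[0,0,0],0]])

```text
time: 41.45
tcp_pos: [0.4996, -0.0655, 0.0106]
orientation: [0.998, 0.061, 0.0, 0.0]
force: [-1.2, -2.0, 6.4]
opening: 0.246
grasp_force: 45.0
```

step_arm(deltas=[[[0,0,-0.5],[0,0,0],0],[[0,0,-0.5],[0,0,0],0],[[0,0,-1],[0,0,0],0],[[0,0,-1],[0,0,0],0],[[0,0,0],[0,0,0],0],[[0,0,0],[0,0,0],0],[[0,0,0],[0,0,0],0]])

```text
time: 42.32
tcp_pos: [0.499, -0.0654, 0.0397]
orientation: [0.998, 0.061, -0.0, 0.0]
force: [-0.1, 0.1, -4.9]
opening: 0.25
grasp_force: 45.0
```

```bash
python3 - <<'E'
from h import *
wrench(); avg(-173.1,12)
E
```

```text
t 42.33 tcp [ 0.499  -0.0654  0.0397] F [-0.07  0.15 -4.92] M [ 0.005 -0.15  -0.008] grip 45.0 open 0.25
F [-0.02  0.38 -4.71] M [-0.043 -0.151  0.001] sd [0.032 0.02  0.027] lateral M 0.145 offset mm 30.7
```

step_arm(deltas=[[[0,0,1.2],[0,0,0],0],[[0,0,1],[0,0,0],0],[[0,0,0.8],[0,0,0],0],[[0,0,0],[0,0,0],0],[[0,0,0],[0,0,0],55],[[0,0,0],[0,0,0],55],[[0,0,0],[0,0,0],55],[[-1,0,0],[0,0,0],55],[[-1,0,0],[0,0,0],55],[[-1.1,0,0],[0,0,0],55],[[0,0,0],[0,0,0],0],[[0,0,0],[0,0,0],0],[[0,0,0],[0,0,0],0],[[0,0,0],[0,0,0],0],[[0,0,0],[0,0,0],0],[[0,0,-1],[0,0,0],0],[[0,0,-2],[0,0,0],0],[[0,0,-2],[0,0,0],0],[[0,0,-2.5],[0,0,0],0],[[0,0,-2.5],[0,0,0],0]])

```text
time: 45.42
tcp_pos: [0.4676, -0.0692, 0.1108]
orientation: [0.998, 0.061, -0.001, -0.0]
force: [-0.2, -0.4, -4.3]
opening: 0.247
grasp_force: 45.0
```

step_arm(deltas=[[[0,0,0],[0,0,0],0],[[0,0,0],[0,0,0],0],[[0,0,0],[0,0,0],0],[[0,0,0],[0,0,0],0]])

```text
time: 45.92
tcp_pos: [0.468, -0.0692, 0.1092]
orientation: [0.998, 0.061, -0.001, 0.0]
force: [0.7, -1.0, -4.6]
opening: 0.248
grasp_force: 45.0
```

```bash
python3 - <<'E'
from h import *
wrench(); avg(-173.1,12); plan(.521,-.315,-10.2)
E
```

```text
t 45.92 tcp [ 0.468  -0.0692  0.1092] F [ 0.72 -1.04 -4.57] M [-0.001 -0.016  0.017] grip 45.0 open 0.248
F [-0.32 -0.11 -4.86] M [-0.049 -0.029  0.008] sd [0.028 0.017 0.029] lateral M 0.023 offset mm 4.8
yaw now 6.97 turn z 17.17 then x cm 9.52 y cm 23.27 z now 0.1101
```

step_arm(deltas=[[[0,0,0],[0,0,8.6],0],[[0,0,0],[0,0,8.57],0],[[1,2.3,0],[0,0,0],0],[[1.6,3.8,0],[0,0,0],0],[[1.6,3.8,0],[0,0,0],0],[[1.6,3.8,0],[0,0,0],0],[[1.6,3.8,0],[0,0,0],0],[[1.4,3.5,0],[0,0,0],0],[[1,2.27,0],[0,0,0],0],[[0,0,0],[0,0,0],0],[[0,0,1.5],[0,0,0],0],[[0,0,1.5],[0,0,0],0],[[0,0,1.2],[0,0,0],0],[[0,0,0.8],[0,0,0],0],[[0,0,0.5],[0,0,0],0],[[0,0,0],[0,0,0],0],[[0,0,0],[0,0,0],0]])

```text
time: 48.65
tcp_pos: [0.5241, -0.3157, 0.0555]
orientation: [0.996, -0.089, 0.0, 0.0]
force: [-0.3, -0.2, -4.0]
opening: 0.25
grasp_force: 45.0
```

```bash
python3 - <<'E'
from h import *
wrench(); avg(169.8,8); plan(.524,-.3155,-10.2)
E
```

```text
t 48.65 tcp [ 0.5241 -0.3157  0.0555] F [-0.33 -0.21 -4.02] M [-0.046  0.037  0.008] grip 45.0 open 0.25
F [ 0.05 -0.09 -4.52] M [-0.045  0.015 -0.   ] sd [0.018 0.035 0.025] lateral M -0.006 offset mm -1.4
yaw now -10.2 turn z 0.0 then x cm 0.02 y cm -0.01 z now 0.0552
```

step_arm(deltas=[[[0,0,0.4],[0,0,0],0],[[0,0,0.2],[0,0,0],0],[[0,0,0.1],[0,0,0],0],[[0,0,0.1],[0,0,0],0],[[0,0,0],[0,0,0],0],[[0,0,0],[0,0,0],0]])

```text
time: 49.8
tcp_pos: [0.5236, -0.3155, 0.048]
orientation: [0.996, -0.089, -0.0, 0.0]
force: [-4.2, 3.3, 5.5]
opening: 0.248
grasp_force: 45.0
```

Contact. Release and back away to the middle, high up.

step_arm(deltas=[[[0,0,0],[0,0,0],10],[[0,0,0],[0,0,0],20],[[0,0,0],[0,0,0],30],[[0,0,0],[0,0,0],40],[[0,0,0],[0,0,0],55],[[0,0,0],[0,0,0],55],[[0,0,-2],[0,0,0],55],[[0,0,-3],[0,0,0],55],[[0,0,-4],[0,0,0],55],[[0,0,-4],[0,0,0],55],[[0,0,-4],[0,0,0],55],[[0,-4,0],[0,0,0],55],[[0,-6,0],[0,0,0],55],[[0,-6,0],[0,0,0],55],[[0,-6,0],[0,0,0],55],[[0,-6,0],[0,0,0],55],[[0,-4,0],[0,0,0],55],[[0,0,0],[0,0,0],55],[[0,0,0],[0,0,0],55],[[0,0,0],[0,0,0],55]])

```text
time: 52.3
tcp_pos: [0.5803, -0.0015, 0.2171]
orientation: [0.996, -0.089, -0.0, 0.0]
force: [0.2, -0.4, 0.1]
opening: 0.552
grasp_force: 0.0
```

```bash
python3 - <<'E'
from h import *
wrench()
st,ss=robot.snapshot("top"),robot.snapshot("scene")
cv2.imwrite("pics/p4.png",cv2.resize(np.vstack([st["color"][140:300,60:430],ss["color"][110:270,40:410]])[:,:,::-1],None,fx=1.8,fy=1.8))
for p in pounders(st,ss): print({k:np.round(v,3) if k!="col" else v for k,v in p.items()})
E
```

```text
t 52.3 tcp [ 0.5803 -0.0015  0.2171] F [ 0.21 -0.42  0.11] M [-0.031  0.001  0.006] grip 0.0 open 0.552
{'col': 'red', 'mid': array([ 0.59 , -0.334]), 'yaw': np.float64(169.489), 'z': np.float64(0.059), 'slope': np.float64(0.018), 'len': np.float64(0.288)}
{'col': 'red', 'mid': array([ 0.474, -0.417]), 'yaw': np.float64(-9.956), 'z': np.float64(0.055), 'slope': np.float64(-0.009), 'len': np.float64(0.288)}
```

View pics/p4.png

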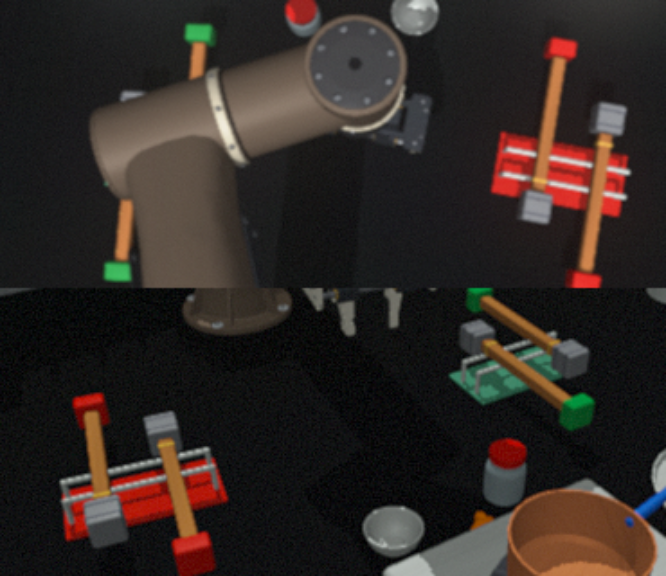

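All four lie level on their rests, the bowl and jar are in place, and the arm is clear.

```bash
python3 -c "
from station import robot
print(robot.job_done())"
```

```text
the job is handed in; nothing more can be done
None
```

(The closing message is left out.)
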